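# Turn the plaster relief over in its turning frame and lock it

## Task

Show the carved face of the plaster panel, which now lies face down on the robot's left side of the turning frame. Clear the wooden float off the frame's right-hand bed and set it down, not dropped, flat on its sole in the steel tray; draw the left lock slide fully back to its end stop and leave it there; then turn the panel right over by its tab, laying it down gently without letting it slam, and finally push the right lock slide fully home to its end stop so that its bolt holds the panel. Leave the other things on the bench where they are.

Things in the scene. Friction and masses are not known exactly. Their poses are not given: they have to be found in the camera images.
- turner: Turning frame, fixed: plywood board 170 x 270 x 12 mm. Origin: centre of its underside, on the bench; x away from the robot along the hinge (axis at y = 0, 40 mm up), y to the robot's left. The panel lies on the +y half; the -y half, board top at 12 mm, is the landing bed. Lock slides on the robot's side of the board, x = -190 to -85 mm, at y = +100 (left) and -100 mm (right).
- panel (a joint): Panel hinge, rad: 0 = on the left (+y) bed, carved face down; 1.57 = upright; 3.14 = on the right bed, carved face up (stop). The panel, 0.4 kg: white plaster in an aluminium frame, 150 mm along the hinge, reaching 125 mm out from the axis, 16 mm thick. It turns freely: let go away from a stop it falls.
- panel_tab (a point): Grip point of the panel's wooden tab, 155 mm from the hinge axis, in the panel's mid-plane, 40 mm above the bench when the panel lies down. The tab is 30 mm wide (along the hinge), 14 mm thick, and stands out 50 mm from the middle of the panel's free edge; gripped from above across its width it can swivel between the pads.
- hinge_mid (a point): Point on the hinge axis at the middle of the frame, 40 mm above the bench.
- lock_left (a joint): Travel of the left lock slide, m: 0 = fully back, towards the robot (end stop, panel free); 0.050 = fully forward, away from the robot (end stop, panel locked). It starts forward. Needs about 2 N. Its bolt blocks the panel above about 0.025.
- lock_left_top (a point): Centre of the top of the left slide's black grip, 90 mm above the bench. The grip is an upright block, 26 mm along the slide, 24 mm across, 58 mm tall, on a housing 30 mm high; a flat steel bolt 14 mm wide points forward from it, 50 to 60 mm above the bench, to 55 mm ahead of the grip's centre.
- lock_right (a joint): Travel of the right lock slide, m, same meaning: 0 = fully back, 0.050 = fully home, its bolt over a panel that lies on the right bed. It starts at or near the back.
- lock_right_top (a point): Centre of the top of the right slide's black grip, same shape as the left one.
- wood_float: Small plasterer's wooden float, loose, 0.16 kg: flat sole 120 (x) x 64 (y) x 10 mm with a bar handle along x above it, 92 mm long, 24 mm wide, from 26 to 52 mm above the sole's underside. Origin at the centre of the underside, z up.
- tray_in (a point): Centre of the inner floor (4 mm above the bench) of the open steel tool tray, 240 (x) x 150 (y) mm outside, walls 4 mm thick and 40 mm high. It stands on the robot's left or right. Fixed.
- offcut: Loose lump of plaster, 65 x 44 x 44 mm, on the bench between the two lock slides; bystander. Origin under its centre.
- bowl: Black rubber mixing bowl, 140 mm across, 65 mm high, at the other end of the bench from the tray; bystander. Origin under its centre.
- mallet: Wooden carver's mallet standing on its head, 76 mm across, 240 mm tall, beyond the frame; bystander. Origin under its centre.
- rasp: Flat steel rasp with grey grip, 160 x 40 x 36 mm, beyond the frame; bystander. Origin under its centre.
- jar: White plastic jar, 76 mm across, 100 mm high, beyond the frame; bystander. Origin under its centre.

How it is judged:
By the outcome, as a careful person would: the job done as asked, in the order asked, and still so for the second after the job is handed in, with the robot touching nothing.
It also fails if it takes over 72 s, if anything falls off the work surface, if the arm or the gripper's body presses on something with over 40 N, if the wrist force passes 120 N, or if a joint passes its speed limit or range.

## Robot

A 6-joint arm with a two-finger parallel gripper is mounted at the origin on the work surface. World frame = base frame: x ahead of the robot, y to its left, z up, the work surface at z = 0. Lengths are in m, angles in degrees, forces in N, time in s.
With the tool pointing down it reaches from about 0.375 to 0.9 m from the base axis. Payload 3.1 kg.
Tool frame: the origin (TCP) lies on the centre line of the jaws, within the pads' length; the fingertips stand 19 mm ahead of it and the grasp point (between the pads) is the TCP (tips_ahead is the distance from the TCP to the fingertips, in m); z points along the fingers, y is the line along which they close (so a half turn about z gives the same grasp; the last joint's range is limited). The gripper opens to 87 mm and grips with 3 to 60 N. Pads are 19 mm wide; open, the fingers measure 117 mm over their backs; the gripper's body (75 mm by 190 mm) begins 51 mm behind the grasp point.
Start: joints at [-79.555, 30.224, 82.088, -0, 67.689, -10.227], TCP at [0.221, -0.585, 0.242] pointing down, gripper open.
Joint ranges: [-176.69, 176.69], [-43.24, 126.21], [12.49, 139.97], [-82, 262], [0, 151.66], [-163.58, 163.58]. Speed limits (degrees/s): [159.86, 159.86, 180, 180, 180, 180].

## Interface

Orientations are given as a 3x3 rotation matrix whose columns are the frame's x, y, z axes.
In Python, from rig import read_state, capture, hand_in, trace, landmark_of, tips_ahead gives the robot as it stands.
- The arm moves only by the shell command python3 -m jog 'ROWS'. ROWS is JSON, a list of rows, each an object of numbers: "tx", "ty", "tz": the shift along the tool's x, y, z in cm; "roll": the turn about the tool's z in rad; "jaw": the opening, from 0 (shut) to 1 (fully open). A call has 1 to 8 rows; each row shifts and turns the commanded pose from where the row before left it, along the tool's axes as they then stand; what a row does not reach is not made up. A row lasts 1/10 s, in which the tool goes at most 50 mm and 8.59 degrees, less where a joint would pass 70% of its speed; a pose out of reach is approached as far as the arm can. A call with a gripper value outside its range is refused whole. The fingers move at their own pace and stop on an object; the grip force is fixed at half the most. Time passes only in rows, so rows that do not move let the fingers close. It gives the time, the measured TCP pose, the force, the opening and the grip force at its end, in the units of the state.
- read_state(): the state, without advancing time (a new reading comes with each control period).
- capture(name): name is "scene" or "top"; returns a dict with "img" (400x640x3 uint8, red, green, blue), "vertical_fov" (degrees; the focal length in pixels is half the picture's height over the tangent of half this angle, whatever the lens; pixels are square), "cx", "cy" (the principal point, pixels), "cam_to_world" (4x4, takes a point from camera to world coordinates). Camera axes: x right, y up, looking along -z (the intrinsics and any distortion apply to the point x, -y, -z); pixel columns grow to the right and rows downward; lengths in m; the calibration is good to about 2 mm. A picture is of the moment at which its call begins. There is no depth.
- hand_in(): hands the job in; it is judged then, once.
Trained networks look in the newest picture that a camera, given by its name, has taken for a name from the list of things; names that differ only in an ending like _2 or _b are one class to them, and where a whole thing is asked for, a point or a joint stands for the part that bears it (a point fixed in the world has none). Each returns a list of dicts, best first, with "p" (0 to 1); they miss things now and then, are a little off and sometimes report something else, mostly with a low value. They report only what shows in the picture. A call takes as long as a camera call.
- trace(camera, thing): "pixels" (400x640 bool, what is visible of it) and "bbox" ([left, top, width, height] in pixels, round what is visible of it).
- landmark_of(camera, thing): "point" ([row, column] in pixels: a listed point, or the origin of a listed thing).
The state is a dict: "time_s": time; "joint_positions": joint angles; "qvel": joint speeds; "tau": joint torques, N m; "position": TCP position; "tcp_rot": TCP orientation; "force": force on the tool from outside, world axes, zero at the start; "moment": the same for the moment, N m; "opening": opening from 0.0 (shut) to 1.0 (fully open); "grasp_force": force on a finger pad.
Only numpy, scipy, OpenCV 4.12 (cv2) and the standard library are available. Lean on these libraries where they do the work, as an engineer would, in place of code of your own. Each camera call takes 0.05 s, during which the arm holds its last target. There are 200 camera calls.

## Working session

There is one attempt and no reset: what is moved stays moved. The work goes in short steps, Python scripts to look and compute and a shell command to move; the robot and the scene stay as the last step left them, time stands still between calls to the robot, and variables do not carry over. Pictures are saved under pics/ and viewed, at most 10 in all, crops included, and the job is handed in when it is done.

```bash
mkdir -p pics; ls; python3 - <<'E'
from rig import *
import cv2, numpy as np
s=read_state(); print(s['time_s'],s['position'],np.round(s['tcp_rot'],3).tolist(),s['opening'],s['force'],tips_ahead)
for n in("scene","top"):
    c=capture(n); cv2.imwrite(f"pics/{n}0.png",c['img'][:,:,::-1]); print(n,{k:(np.round(v,4).tolist()) for k,v in c.items() if k!='img'})
    for t in("turner","panel_tab","hinge_mid","lock_left_top","lock_right_top","wood_float","tray_in","offcut","bowl","mallet","rasp","jar"):
        print(t,[(np.round(r['point'],1).tolist(),round(float(r['p']),2)) for r in landmark_of(n,t)[:2]])
E
```

```text
pics
0.0 [ 0.22052521 -0.58407482  0.2405972 ] [[0.936, 0.353, -0.0], [0.353, -0.936, 0.002], [0.0, -0.002, -1.0]] 1.0019686408653774 [0.52002339 0.34456593 0.59520996] 0.019
scene {'vertical_fov': 51.6901, 'cx': 316.4869, 'cy': 203.0106, 'cam_to_world': [[-0.406, -0.5167, 0.7538, 1.4358], [0.9138, -0.2174, 0.3431, 0.36], [-0.0134, 0.8281, 0.5604, 0.6835], [0.0, 0.0, 0.0, 1.0]]}
turner [([227.0, 312.7], 0.62)]
panel_tab [([227.3, 372.2], 0.85)]
hinge_mid [([212.6, 316.2], 0.81), ([213.9, 288.2], 0.6)]
lock_left_top [([183.4, 361.7], 0.5)]
lock_right_top [([165.4, 298.7], 0.65), ([214.6, 289.2], 0.63)]
wood_float [([214.6, 287.0], 0.93)]
tray_in [([171.7, 232.0], 0.92)]
offcut [([200.2, 331.3], 0.69), ([229.7, 372.2], 0.16)]
bowl [([164.9, 299.2], 0.73), ([226.7, 467.5], 0.56)]
mallet [([285.0, 461.8], 0.69)]
rasp [([273.2, 309.2], 0.88)]
jar [([214.4, 195.2], 0.6)]
top {'vertical_fov': 48.6304, 'cx': 311.5068, 'cy': 205.388, 'cam_to_world': [[-0.022, 0.9947, -0.1004, 0.5014], [-0.9998, -0.022, 0.0016, -0.0178], [-0.0006, 0.1004, 0.9949, 1.1717], [0.0, 0.0, 0.0, 1.0]]}
turner [([204.9, 311.4], 0.61), ([260.3, 451.5], 0.29)]
panel_tab [([206.5, 246.7], 0.71)]
hinge_mid [([202.3, 311.0], 0.75), ([250.3, 271.1], 0.67)]
lock_left_top [([249.2, 271.3], 0.74)]
lock_right_top [([254.1, 352.7], 0.75)]
wood_float [([201.2, 338.1], 0.71)]
tray_in [([261.7, 450.1], 0.89), ([172.5, 439.9], 0.69)]
offcut [([255.4, 314.0], 0.67)]
bowl [([267.2, 163.0], 0.79), ([256.8, 311.0], 0.71)]
mallet [([180.1, 159.9], 0.84)]
rasp [([141.8, 290.0], 0.88)]
jar [([174.9, 437.8], 0.84)]
```

View pics/scene0.png

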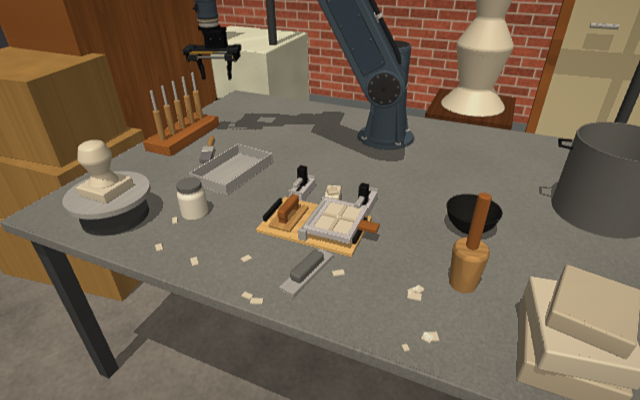

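View pics/top0.png

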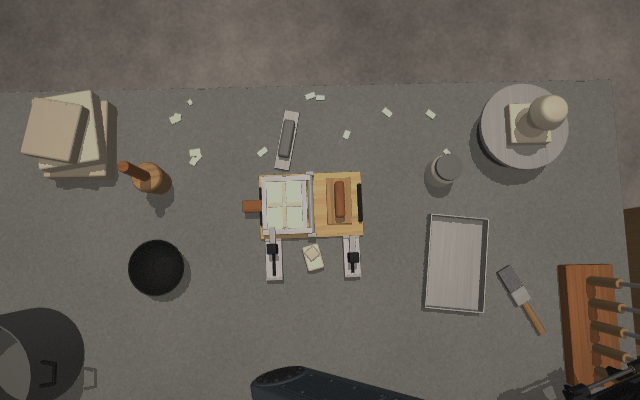

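```bash
cat > h.py <<'E'
import numpy as np
from rig import *
def ray(c,p):
    h=c['img'].shape[0]; f=h/2/np.tan(np.radians(c['vertical_fov'])/2)
    d=np.array([(p[1]-c['cx'])/f,-(p[0]-c['cy'])/f,-1]); M=np.array(c['cam_to_world'])
    d=M[:3,:3]@d; return M[:3,3],d/np.linalg.norm(d)
def tri(a,pa,b,pb):
    o1,d1=ray(a,pa);o2,d2=ray(b,pb)
    t=np.linalg.lstsq(np.c_[d1,-d2],o2-o1,rcond=None)[0]
    x,y=o1+t[0]*d1,o2+t[1]*d2
    return (x+y)/2,np.linalg.norm(x-y)
def atz(c,p,z):
    o,d=ray(c,p); return o+d*(z-o[2])/d[2]
def proj(c,X):
    h=c['img'].shape[0]; f=h/2/np.tan(np.radians(c['vertical_fov'])/2)
    M=np.array(c['cam_to_world']); q=M[:3,:3].T@(np.asarray(X)-M[:3,3])
    return np.array([c['cy']-f*q[1]/-q[2],c['cx']+f*q[0]/-q[2]])
def best(cam,t):
    r=landmark_of(cam,t); return r[0]['point'] if r else None
E
python3 - <<'E'
from h import *
S=capture("scene");T=capture("top")
zs=dict(panel_tab=.04,hinge_mid=.04,turner=0,lock_left_top=.09,lock_right_top=.09,wood_float=.012,tray_in=.004,offcut=0,bowl=0,mallet=0,rasp=0,jar=0)
for t,z in zs.items():
    for b in landmark_of("top",t)[:2]:
        for a in landmark_of("scene",t)[:2]:
            x,e=tri(S,a['point'],T,b['point'])
            if e<.02: print(t,np.round(x,3),round(e,4),'topz',np.round(atz(T,b['point'],z),3),'scz',np.round(atz(S,a['point'],z),3))
E
```

```text
panel_tab [0.613 0.136 0.043] 0.0126 topz [0.611 0.143 0.04 ] scz [0.611 0.129 0.04 ]
hinge_mid [ 0.618 -0.016  0.036] 0.0006 topz [ 0.617 -0.016  0.04 ] scz [ 0.623 -0.013  0.04 ]
turner [ 0.622 -0.024  0.001] 0.0075 topz [ 0.62  -0.021  0.   ] scz [ 0.622 -0.028  0.   ]
lock_left_top [0.512 0.083 0.095] 0.0024 topz [0.512 0.082 0.09 ] scz [0.503 0.082 0.09 ]
lock_right_top [ 0.478 -0.124  0.085] 0.0005 topz [ 0.478 -0.123  0.09 ] scz [ 0.486 -0.12   0.09 ]
wood_float [ 0.625 -0.091  0.014] 0.0045 topz [ 0.626 -0.093  0.012] scz [ 0.622 -0.09   0.012]
tray_in [ 0.467 -0.381  0.007] 0.0118 topz [ 0.469 -0.388  0.004] scz [ 0.462 -0.378  0.004]
offcut [ 0.48  -0.021 -0.008] 0.0004 topz [ 0.481 -0.02   0.   ] scz [ 0.492 -0.016  0.   ]
bowl [0.466 0.369 0.003] 0.0117 topz [0.465 0.376 0.   ] scz [0.465 0.364 0.   ]
mallet [0.691 0.382 0.005] 0.0052 topz [0.691 0.387 0.   ] scz [0.686 0.38  0.   ]
rasp [0.796 0.04  0.004] 0.0066 topz [0.799 0.038 0.   ] scz [0.792 0.042 0.   ]
jar [ 0.701 -0.358  0.004] 0.002 topz [ 0.701 -0.358  0.   ] scz [ 0.697 -0.363  0.   ]
```

The scene view shows the frame near (col 320, row 225), with the float on its right bed and the tray at (232, 170). The top view shows the panel at (285, 205), the float at (339, 201), the tray at (457, 263), and the lock grips at (272, 248) and (352, 257). Next I fit the frame's pose and overlay it as a check.

```bash
cat > fit.py <<'E'
from h import *
import cv2
from scipy.optimize import least_squares
S=capture("scene");T=capture("top")
def W(p,q): c,s=np.cos(p[2]),np.sin(p[2]); return np.array([p[0]+c*q[0]-s*q[1],p[1]+s*q[0]+c*q[1],q[2]])
obs=[]
for cam,C in(("scene",S),("top",T)):
    for t,k in(("panel_tab",lambda p:(0,.155,.04)),("hinge_mid",lambda p:(0,0,.04)),("turner",lambda p:(0,0,0)),("lock_left_top",lambda p:(p[3],.1,.09)),("lock_right_top",lambda p:(p[4],-.1,.09))):
        obs.append((C,k,best(cam,t),cam+t))
r=lambda p:np.concatenate([proj(C,W(p,k(p)))-m for C,k,m,_ in obs])
f=least_squares(r,[.62,-.018,0,-.105,-.145],x_scale=.01,loss='soft_l1')
p=f.x; print('frame',np.round(p,4),'yaw',np.degrees(p[2]))
for o,e in zip(obs,r(p).reshape(-1,2)): print(o[3],np.round(e,1))
for n,q in(("tab",(0,.155,.04)),("tabend",(0,-.155,.04)),("L",(p[3],.1,.09)),("R",(p[4],-.1,.09))): print(n,np.round(W(p,q),4))
def yaw(t,z):
    m=trace("top",t)[0]['pixels'].astype(np.uint8); cs=max(cv2.findContours(m,0,2)[0],key=cv2.contourArea)
    b=cv2.boxPoints(cv2.minAreaRect(cs)); X=[atz(T,(v,u),z)[:2] for u,v in b]
    print(t,'ctr',np.round(np.mean(X,0),4)); 
    for i in range(2): d=X[i+1]-X[i]; print('  edge',np.round(np.linalg.norm(d),3),round(np.degrees(np.arctan2(d[1],d[0])),1))
yaw("wood_float",.03);yaw("tray_in",.035)
for t in("wood_float","tray_in"):
    print(t,[np.round(x,3) for x in tri(S,best("scene",t),T,best("top",t))])
out=[]
for C,(r0,r1,c0,c1) in((S,(150,270,230,430)),(T,(160,280,230,430))):
    k=4;im=cv2.resize(C['img'][r0:r1,c0:c1,::-1],None,fx=k,fy=k,interpolation=2)
    P=lambda q:tuple(int(v) for v in ((proj(C,W(p,q))-[r0,c0]+.5)*k)[::-1])
    B=[(-.085,-.135,.012),(.085,-.135,.012),(.085,.135,.012),(-.085,.135,.012)]
    N=[(-.075,.0,.048),(.075,.0,.048),(.075,.125,.048),(-.075,.125,.048)]
    for L,col in((B,(0,0,255)),(N,(255,0,0))):
        for i in range(4): cv2.line(im,P(L[i]),P(L[(i+1)%4]),col,1)
    for q in((0,.155,.04),(p[3],.1,.09),(p[4],-.1,.09),(0,0,.04)): cv2.circle(im,P(q),4,(0,255,0),1)
    out.append(im)
cv2.imwrite("pics/fit.png",cv2.resize(np.vstack(out),None,fx=.625,fy=.625,interpolation=3))
E
python3 fit.py
```

```text
frame [ 0.6174 -0.0184  0.0044 -0.1105 -0.1285] yaw 0.2548654281157242
scenepanel_tab [-0.2  1.1]
scenehinge_mid [0.7 0.1]
sceneturner [0.5 4.1]
scenelock_left_top [-42.8  -5.5]
scenelock_right_top [2.8 0.7]
toppanel_tab [-1.7 -0.8]
tophinge_mid [-0.3  3.2]
topturner [3.1 1.2]
toplock_left_top [-0.2 -0.4]
toplock_right_top [0.1 0.8]
tab [0.6167 0.1366 0.04  ]
tabend [ 0.6181 -0.1734  0.04  ]
L [0.5065 0.0811 0.09  ]
R [ 0.4893 -0.1189  0.09  ]
wood_float ctr [ 0.6294 -0.0901]
  edge 0.065 -91.3
  edge 0.12 178.2
tray_in ctr [ 0.4614 -0.3808]
  edge 0.245 -6.0
  edge 0.165 -94.6
wood_float [array([ 0.635, -0.091,  0.027]), np.float64(0.002)]
tray_in [array([ 0.611, -0.053,  0.192]), np.float64(0.338)]
```

View pics/fit.png

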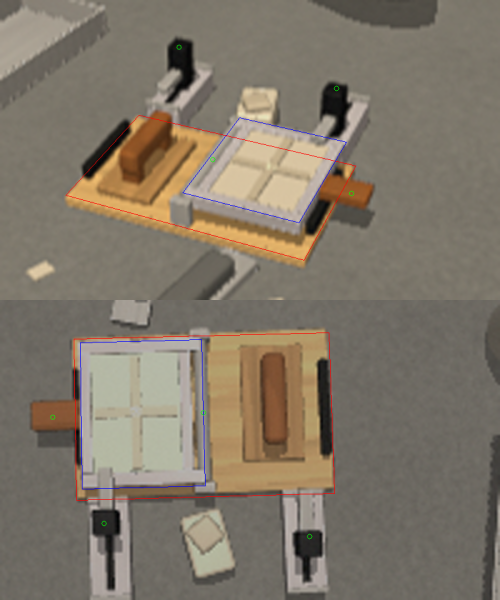

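```bash
python3 -m jog '[{"roll":0.125,"jaw":0.6},{"roll":0.125},{"roll":0.125},{"tx":2.5,"ty":-3},{"tx":2.5,"ty":-3},{"tx":2.5,"ty":-3},{"tx":2.5,"ty":-3},{"tx":2.5,"ty":-3}]'; python3 -m jog '[{"tx":2.5,"ty":-3},{"tx":2.5,"ty":-3},{"tx":2.5,"ty":-3},{"tx":2.5,"ty":-3},{"tx":2.5,"ty":-3},{"tx":2.5,"ty":-3},{"tx":2.5,"ty":-3},{}]'
cat > st.py <<'E'
from h import *
s=read_state(); R=np.array(s['tcp_rot']); print(round(s['time_s'],2),np.round(s['position'],4),'yaw',round(np.degrees(np.arctan2(R[1,0],R[0,0])),2),'z',np.round(R[:,2],3),'F',np.round(s['force'],1),'op',round(s['opening'],3),'g',round(s['grasp_force'],1))
import sys
if len(sys.argv)>1:
    d=R.T@(np.array([float(v) for v in sys.argv[1:4]])-s['position']); print('shift cm',np.round(d*100,2))
E
python3 st.py .63 -.091 .05
python3 - <<'E'
from h import *
import cv2
out=[]
S=capture("scene");T=capture("top")
for C,(r0,r1,c0,c1) in((S,(160,210,285,385)),(T,(225,285,260,365))):
    im=cv2.resize(C['img'][r0:r1,c0:c1,::-1],(800,290),interpolation=0);out.append(im)
cv2.imwrite("pics/locks.png",np.vstack(out))
E
```

```text
3.55 [ 0.2206 -0.5847  0.2415] yaw 20.67 z [-0.  0. -1.] F [ 0.1  0.3 -0.6] op 1.001 g 0.0
shift cm [ 55.73 -31.74  19.15]$[0]: bad value
$[0]: bad value
```

View pics/locks.png

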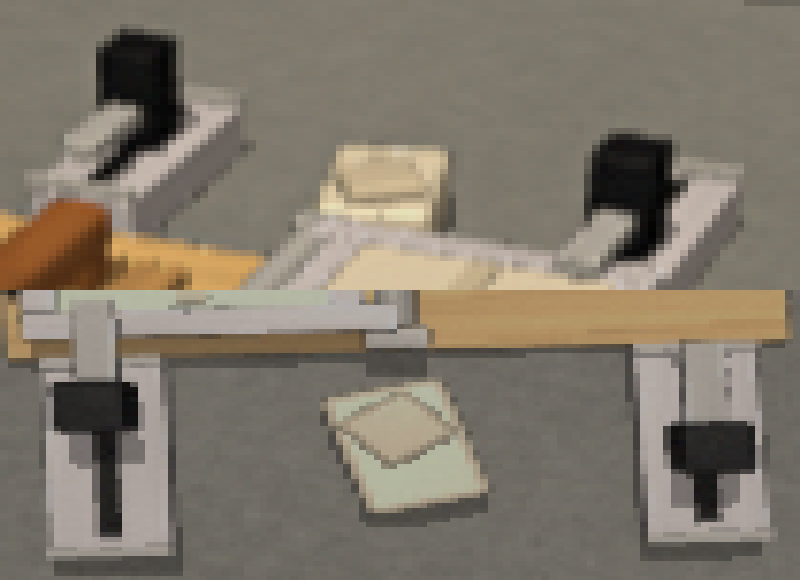

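The crop shows the left bolt over the panel. The right grip sits only about 25 mm behind the left one, with its bolt tip near the board edge at zoomed (707, 345). It may obstruct the panel, so I'll draw it back before turning. The jog call was refused, so I'm retrying with every key in each row.

```bash
python3 -m jog '[{"tx":0,"ty":0,"tz":0,"roll":0.125,"jaw":0.6},{"tx":0,"ty":0,"tz":0,"roll":0.125,"jaw":0.6},{"tx":0,"ty":0,"tz":0,"roll":0.12,"jaw":0.6},{"tx":2.5,"ty":-3,"tz":0,"roll":0,"jaw":0.6},{"tx":2.5,"ty":-3,"tz":0,"roll":0,"jaw":0.6},{"tx":2.5,"ty":-3,"tz":0,"roll":0,"jaw":0.6},{"tx":2.5,"ty":-3,"tz":0,"roll":0,"jaw":0.6},{"tx":2.5,"ty":-3,"tz":0,"roll":0,"jaw":0.6}]' && python3 -m jog '[{"tx":2.5,"ty":-3,"tz":0,"roll":0,"jaw":0.6},{"tx":2.5,"ty":-3,"tz":0,"roll":0,"jaw":0.6},{"tx":2.5,"ty":-3,"tz":0,"roll":0,"jaw":0.6},{"tx":2.5,"ty":-3,"tz":0,"roll":0,"jaw":0.6},{"tx":2.5,"ty":-3,"tz":0,"roll":0,"jaw":0.6},{"tx":2.5,"ty":-3,"tz":0,"roll":0,"jaw":0.6},{"tx":0,"ty":0,"tz":0,"roll":0,"jaw":0.6}]'; python3 st.py .63 -.091 .05
```

```text
time_s: 4.45
position: [0.3479, -0.4347, 0.2417]
tcp_rot: [[1.0, -0.01, 0.0], [-0.01, -1.0, -0.0], [0.0, 0.0, -1.0]]
force: [0.6, 0.0, 0.5]
opening: 0.606
grasp_force: 0.0
time_s: 5.15
position: [0.501, -0.2536, 0.2417]
tcp_rot: [[1.0, -0.004, 0.001], [-0.004, -1.0, 0.001], [0.001, -0.001, -1.0]]
force: [-0.7, -0.0, 0.2]
opening: 0.601
grasp_force: 0.0
5.15 [ 0.501  -0.2536  0.2417] yaw -0.22 z [ 0.001  0.001 -1.   ] F [-0.7 -0.   0.2] op 0.601 g 0.0
shift cm [ 12.81 -16.29  19.21]
```

```bash
python3 -m jog '[{"tx":2.56,"ty":-3.26,"tz":0,"roll":0.025,"jaw":0.6},{"tx":2.56,"ty":-3.26,"tz":0,"roll":0,"jaw":0.6},{"tx":2.56,"ty":-3.26,"tz":0,"roll":0,"jaw":0.6},{"tx":2.56,"ty":-3.26,"tz":0,"roll":0,"jaw":0.6},{"tx":2.56,"ty":-3.26,"tz":0,"roll":0,"jaw":0.6},{"tx":0,"ty":0,"tz":4,"roll":0,"jaw":0.6},{"tx":0,"ty":0,"tz":4,"roll":0,"jaw":0.6},{"tx":0,"ty":0,"tz":3,"roll":0,"jaw":0.6}]' ; python3 -m jog '[{"tx":0,"ty":0,"tz":0,"roll":0,"jaw":0.6}]'; python3 st.py .63 -.091 .05
python3 - <<'E'
from h import *
import cv2
S=capture("scene");T=capture("top");out=[]
for C,(r0,r1,c0,c1) in((S,(150,250,240,340)),(T,(150,250,290,390))):
    out.append(cv2.resize(C['img'][r0:r1,c0:c1,::-1],(400,400),interpolation=3))
cv2.imwrite("pics/pre.png",np.hstack(out))
E
```

```text
time_s: 5.95
position: [0.6305, -0.0981, 0.1294]
tcp_rot: [[0.999, -0.034, -0.002], [-0.034, -0.999, 0.0], [-0.002, -0.0, -1.0]]
force: [-0.9, 0.2, -0.4]
opening: 0.598
grasp_force: 0.0
time_s: 6.05
position: [0.6277, -0.0977, 0.1268]
tcp_rot: [[0.999, -0.035, -0.01], [-0.034, -0.999, 0.003], [-0.01, -0.003, -1.0]]
force: [-0.8, -0.2, 0.1]
opening: 0.605
grasp_force: 0.0
6.05 [ 0.6277 -0.0977  0.1268] yaw -1.98 z [-0.01   0.003 -1.   ] F [-0.8 -0.2  0.1] op 0.605 g 0.0
shift cm [ 0.29 -0.65  7.68]
```

View pics/pre.png

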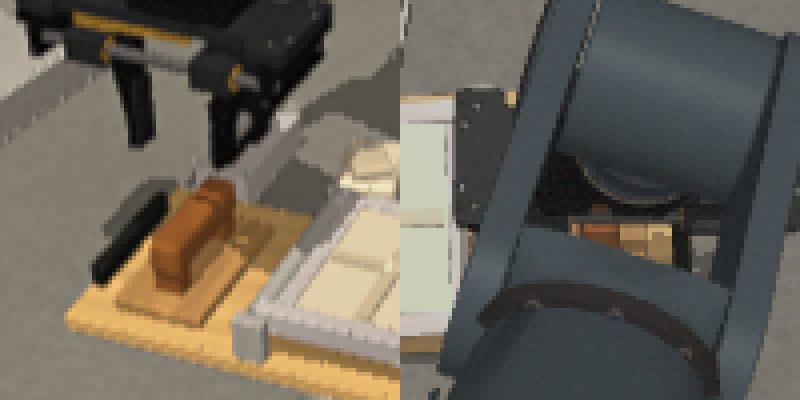

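The fingers straddle the handle in the scene crop, with tips at (140, 145) and (222, 165) above the handle at (195, 225). Descending to grip.

```bash
python3 -m jog '[{"tx":0.3,"ty":-0.65,"tz":1.7,"roll":0,"jaw":0.6},{"tx":0,"ty":0,"tz":3,"roll":0,"jaw":0.6},{"tx":0,"ty":0,"tz":2,"roll":0,"jaw":0.6},{"tx":0,"ty":0,"tz":1,"roll":0,"jaw":0.6},{"tx":0,"ty":0,"tz":0,"roll":0,"jaw":0.6}]' ; python3 -m jog '[{"tx":0,"ty":0,"tz":0,"roll":0,"jaw":0.1},{"tx":0,"ty":0,"tz":0,"roll":0,"jaw":0.1},{"tx":0,"ty":0,"tz":0,"roll":0,"jaw":0.1},{"tx":0,"ty":0,"tz":0,"roll":0,"jaw":0.1},{"tx":0,"ty":0,"tz":0,"roll":0,"jaw":0.1},{"tx":0,"ty":0,"tz":0,"roll":0,"jaw":0.1}]'; python3 st.py .464 -.384 .15
```

```text
time_s: 6.65
position: [0.6344, -0.0915, 0.0538]
tcp_rot: [[0.999, -0.034, -0.001], [-0.034, -0.999, 0.0], [-0.001, -0.0, -1.0]]
force: [0.2, 1.0, -0.2]
opening: 0.602
grasp_force: 0.0
time_s: 7.25
position: [0.635, -0.092, 0.0553]
tcp_rot: [[0.999, -0.034, 0.001], [-0.034, -0.999, -0.001], [0.001, 0.001, -1.0]]
force: [-0.7, -0.1, 3.4]
opening: 0.276
grasp_force: 29.5
7.25 [ 0.635  -0.092   0.0553] yaw -1.95 z [ 0.001 -0.001 -1.   ] F [-0.7 -0.1  3.4] op 0.276 g 29.5
shift cm [-16.09  29.77  -9.47]
```

```bash
python3 -m jog '[{"tx":0,"ty":0,"tz":-1.5,"roll":0,"jaw":0.1},{"tx":0,"ty":0,"tz":-3,"roll":0,"jaw":0.1},{"tx":0,"ty":0,"tz":-3.5,"roll":0,"jaw":0.1},{"tx":0,"ty":0,"tz":-2,"roll":0,"jaw":0.1},{"tx":-1,"ty":1.8,"tz":0,"roll":0,"jaw":0.1},{"tx":-2,"ty":3.6,"tz":0,"roll":0.02,"jaw":0.1},{"tx":-2,"ty":3.6,"tz":0,"roll":0.02,"jaw":0.1},{"tx":-2,"ty":3.7,"tz":0,"roll":0.02,"jaw":0.1}]' ; python3 -m jog '[{"tx":-2,"ty":3.7,"tz":0,"roll":0,"jaw":0.1},{"tx":-2,"ty":3.7,"tz":0,"roll":0,"jaw":0.1},{"tx":-2,"ty":3.7,"tz":0,"roll":0,"jaw":0.1},{"tx":-2,"ty":3.6,"tz":0,"roll":0,"jaw":0.1},{"tx":-1,"ty":2,"tz":0,"roll":0,"jaw":0.1},{"tx":0,"ty":0,"tz":0,"roll":0,"jaw":0.1},{"tx":0,"ty":0,"tz":0,"roll":0,"jaw":0.1}]'; python3 st.py .464 -.384 .055; python3 - <<'E'
from h import *
import cv2
S=capture("scene");T=capture("top");out=[]
for C,(r0,r1,c0,c1) in((S,(100,200,190,290)),(T,(200,320,400,520))):
    out.append(cv2.resize(C['img'][r0:r1,c0:c1,::-1],(400,400),interpolation=3))
cv2.imwrite("pics/tray.png",np.hstack(out))
for t in("wood_float","tray_in"): print(t,[(c,np.round(landmark_of(c,t)[0]['point'],1)) for c in("scene","top") if landmark_of(c,t)])
print(proj(S,(.464,-.384,.004)),proj(T,(.464,-.384,.004)))
E
```

```text
time_s: 8.05
position: [0.5573, -0.2154, 0.1552]
tcp_rot: [[0.996, -0.094, 0.0], [-0.094, -0.996, 0.0], [0.0, -0.0, -1.0]]
force: [0.5, 0.2, -0.3]
opening: 0.275
grasp_force: 29.5
time_s: 8.75
position: [0.4524, -0.3726, 0.1548]
tcp_rot: [[0.995, -0.096, 0.0], [-0.096, -0.995, 0.001], [-0.0, -0.001, -1.0]]
force: [-0.1, -0.0, -2.3]
opening: 0.274
grasp_force: 29.5
8.75 [ 0.4524 -0.3726  0.1548] yaw -5.5 z [ 0.     0.001 -1.   ] F [-0.1 -0.  -2.3] op 0.274 g 29.5
shift cm [1.26 1.04 9.98]
wood_float [('scene', array([140.6, 235.2]))]
tray_in [('scene', array([138. , 232.7])), ('top', array([204., 311.]))]
[172.45811083 233.16796408] [261.30618238 451.93063753]
```

View pics/tray.png

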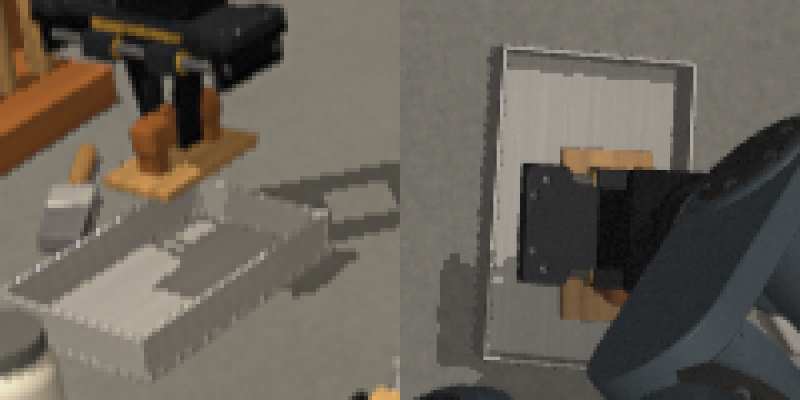

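The float is held level over the tray: scene crop (185, 165), top crop (605, 235), with the tray's inner area spanning cols 505–670. Lowering it.

```bash
python3 -m jog '[{"tx":1.1,"ty":0.8,"tz":1.5,"roll":0,"jaw":0.1},{"tx":0,"ty":0,"tz":3,"roll":0,"jaw":0.1},{"tx":0,"ty":0,"tz":3,"roll":0,"jaw":0.1},{"tx":0,"ty":0,"tz":2,"roll":0,"jaw":0.1},{"tx":0,"ty":0,"tz":0.4,"roll":0,"jaw":0.1},{"tx":0,"ty":0,"tz":0,"roll":0,"jaw":0.1},{"tx":0,"ty":0,"tz":0,"roll":0,"jaw":0.1}]';python3 -m jog '[{"tx":0,"ty":0,"tz":0.3,"roll":0,"jaw":0.1},{"tx":0,"ty":0,"tz":0,"roll":0,"jaw":0.1},{"tx":0,"ty":0,"tz":0,"roll":0,"jaw":0.1}]';python3 -m jog '[{"tx":0,"ty":0,"tz":0.2,"roll":0,"jaw":0.1},{"tx":0,"ty":0,"tz":0,"roll":0,"jaw":0.1},{"tx":0,"ty":0,"tz":0,"roll":0,"jaw":0.1}]'
```

```text
time_s: 9.9
position: [0.4638, -0.3824, 0.0566]
tcp_rot: [[0.996, -0.094, 0.001], [-0.094, -0.996, -0.002], [0.002, 0.002, -1.0]]
force: [-0.1, -0.2, -0.8]
opening: 0.275
grasp_force: 29.5
time_s: 10.2
position: [0.4632, -0.3819, 0.0532]
tcp_rot: [[0.996, -0.094, 0.001], [-0.094, -0.996, -0.001], [0.001, 0.001, -1.0]]
force: [0.2, 0.6, -1.9]
opening: 0.278
grasp_force: 29.5
time_s: 10.5
position: [0.463, -0.3817, 0.0505]
tcp_rot: [[0.996, -0.094, -0.0], [-0.094, -0.996, 0.0], [-0.0, -0.0, -1.0]]
force: [0.8, 0.4, -2.0]
opening: 0.278
grasp_force: 29.5
```

```bash
python3 -m jog '[{"tx":0,"ty":0,"tz":0.2,"roll":0,"jaw":0.1},{"tx":0,"ty":0,"tz":0,"roll":0,"jaw":0.1},{"tx":0,"ty":0,"tz":0,"roll":0,"jaw":0.1}]';python3 -m jog '[{"tx":0,"ty":0,"tz":0.15,"roll":0,"jaw":0.1},{"tx":0,"ty":0,"tz":0,"roll":0,"jaw":0.1},{"tx":0,"ty":0,"tz":0,"roll":0,"jaw":0.1}]'
```

```text
time_s: 10.8
position: [0.463, -0.3817, 0.0484]
tcp_rot: [[0.996, -0.094, -0.0], [-0.094, -0.996, 0.0], [-0.0, -0.0, -1.0]]
force: [1.0, 0.1, -2.0]
opening: 0.275
grasp_force: 29.5
time_s: 11.1
position: [0.4632, -0.3818, 0.0473]
tcp_rot: [[0.996, -0.094, 0.0], [-0.094, -0.996, -0.0], [0.0, 0.0, -1.0]]
force: [-0.2, 0.6, 2.4]
opening: 0.281
grasp_force: 29.5
```

```bash
python3 -m jog '[{"tx":0,"ty":0,"tz":0.05,"roll":0,"jaw":0.1},{"tx":0,"ty":0,"tz":0,"roll":0,"jaw":0.6},{"tx":0,"ty":0,"tz":0,"roll":0,"jaw":0.6},{"tx":0,"ty":0,"tz":0,"roll":0,"jaw":0.6},{"tx":0,"ty":0,"tz":0,"roll":0,"jaw":0.6},{"tx":0,"ty":0,"tz":-1.5,"roll":0,"jaw":0.6},{"tx":0,"ty":0,"tz":-3,"roll":0,"jaw":0.6},{"tx":0,"ty":0,"tz":-4,"roll":0,"jaw":0.6}]';python3 -m jog '[{"tx":0,"ty":0,"tz":-4,"roll":-0.094,"jaw":0.6},{"tx":0.4,"ty":-4.5,"tz":0,"roll":0,"jaw":0.6},{"tx":0.4,"ty":-4.5,"tz":0,"roll":0,"jaw":0.6},{"tx":0.4,"ty":-4.5,"tz":0,"roll":0,"jaw":0.6},{"tx":0.4,"ty":-4.5,"tz":0,"roll":0,"jaw":0.6},{"tx":0.4,"ty":-4.5,"tz":0,"roll":0,"jaw":0.6},{"tx":0.4,"ty":-4.5,"tz":0,"roll":0,"jaw":0.6},{"tx":0.4,"ty":-4.5,"tz":0,"roll":0,"jaw":0.6}]'; python3 st.py .508 .082 .12
```

```text
time_s: 11.9
position: [0.4622, -0.3808, 0.1316]
tcp_rot: [[0.996, -0.094, -0.003], [-0.094, -0.996, 0.003], [-0.003, -0.003, -1.0]]
force: [0.6, 0.0, -0.7]
opening: 0.6
grasp_force: 0.0
time_s: 12.7
position: [0.4913, -0.0651, 0.1727]
tcp_rot: [[1.0, -0.001, 0.002], [-0.001, -1.0, -0.001], [0.002, 0.001, -1.0]]
force: [0.5, 0.8, 0.2]
opening: 0.598
grasp_force: 0.0
12.7 [ 0.4913 -0.0651  0.1727] yaw -0.04 z [ 0.002 -0.001 -1.   ] F [0.5 0.8 0.2] op 0.598 g 0.0
shift cm [  1.66 -14.71   5.26]
```

```bash
python3 - <<'E'
from h import *
S=capture("scene")
for t in("wood_float","tray_in"):
    p=best("scene",t); print(t,p, atz(S,p,.004))
m=trace("scene","wood_float")[0]; print(m['bbox'],m['p'])
E
```

```text
wood_float [170.8, 234.7] [ 0.45261044 -0.38547373  0.004     ]
tray_in [173.7, 237.4] [ 0.4655676  -0.36644116  0.004     ]
[216.6, 150.5, 33.4, 31.8] 0.89
```

```bash
python3 -m jog '[{"tx":0.4,"ty":-3.7,"tz":0,"roll":0,"jaw":0.6},{"tx":0.4,"ty":-3.7,"tz":0,"roll":0,"jaw":0.6},{"tx":0.4,"ty":-3.7,"tz":0,"roll":0,"jaw":0.6},{"tx":0.4,"ty":-3.6,"tz":0,"roll":0,"jaw":0.6},{"tx":0,"ty":0,"tz":2.5,"roll":0,"jaw":0.6},{"tx":0,"ty":0,"tz":2,"roll":0,"jaw":0.6},{"tx":0,"ty":0,"tz":0,"roll":0,"jaw":0.6},{"tx":0,"ty":0,"tz":0,"roll":0,"jaw":0.6}]';python3 st.py .508 .082 .072
python3 - <<'E'
from h import *
import cv2
S=capture("scene")
im=cv2.resize(S['img'][120:240,280:400,::-1],(480,480),interpolation=3)
cv2.imwrite("pics/lock2.png",im)
E
```

```text
time_s: 13.7
position: [0.5078, 0.079, 0.1268]
tcp_rot: [[1.0, -0.002, 0.0], [-0.002, -1.0, -0.0], [0.0, 0.0, -1.0]]
force: [-0.6, -0.3, 1.5]
opening: 0.598
grasp_force: 0.0
13.7 [0.5078 0.079  0.1268] yaw -0.12 z [ 0. -0. -1.] F [-0.6 -0.3  1.5] op 0.598 g 0.0
shift cm [ 0.02 -0.3   5.48]
```

View pics/lock2.png

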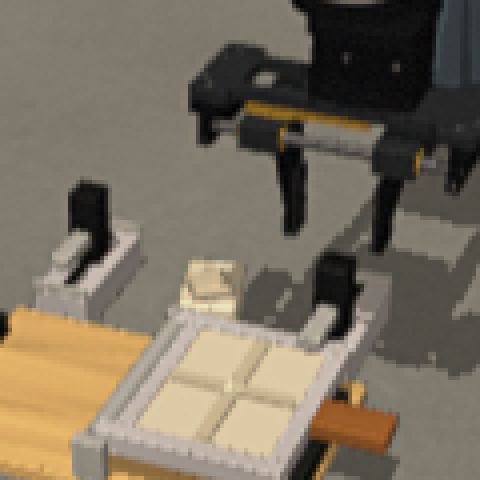

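The fingertips, at (291, 232) and (380, 248), straddle the left grip at (335, 262). Descending, gripping and drawing it back.

```bash
python3 -m jog '[{"tx":0,"ty":-0.3,"tz":2,"roll":0,"jaw":0.6},{"tx":0,"ty":0,"tz":2,"roll":0,"jaw":0.6},{"tx":0,"ty":0,"tz":1.4,"roll":0,"jaw":0.6},{"tx":0,"ty":0,"tz":0,"roll":0,"jaw":0.1},{"tx":0,"ty":0,"tz":0,"roll":0,"jaw":0.1},{"tx":0,"ty":0,"tz":0,"roll":0,"jaw":0.1},{"tx":0,"ty":0,"tz":0,"roll":0,"jaw":0.1},{"tx":0,"ty":0,"tz":0,"roll":0,"jaw":0.1}]';python3 -m jog '[{"tx":-0.6,"ty":0,"tz":0,"roll":0,"jaw":0.1},{"tx":-0.8,"ty":0,"tz":0,"roll":0,"jaw":0.1},{"tx":-0.8,"ty":0,"tz":0,"roll":0,"jaw":0.1},{"tx":-0.8,"ty":0,"tz":0,"roll":0,"jaw":0.1},{"tx":-0.8,"ty":0,"tz":0,"roll":0,"jaw":0.1},{"tx":-0.6,"ty":0,"tz":0,"roll":0,"jaw":0.1},{"tx":0,"ty":0,"tz":0,"roll":0,"jaw":0.1}]'; python3 -m jog '[{"tx":-0.4,"ty":0,"tz":0,"roll":0,"jaw":0.1},{"tx":0,"ty":0,"tz":0,"roll":0,"jaw":0.1},{"tx":0,"ty":0,"tz":0,"roll":0,"jaw":0.1}]'; python3 -m jog '[{"tx":-0.3,"ty":0,"tz":0,"roll":0,"jaw":0.1},{"tx":0,"ty":0,"tz":0,"roll":0,"jaw":0.1},{"tx":0,"ty":0,"tz":0,"roll":0,"jaw":0.1}]'
```

```text
time_s: 14.55
position: [0.5081, 0.0796, 0.0737]
tcp_rot: [[1.0, 0.006, 0.002], [0.006, -1.0, -0.007], [0.002, 0.007, -1.0]]
force: [-0.8, -16.8, 2.4]
opening: 0.271
grasp_force: 30.0
time_s: 15.25
position: [0.4653, 0.0789, 0.0737]
tcp_rot: [[1.0, 0.006, 0.005], [0.006, -1.0, -0.007], [0.005, 0.007, -1.0]]
force: [-0.2, -21.9, 1.7]
opening: 0.278
grasp_force: 30.0
time_s: 15.55
position: [0.4643, 0.0788, 0.0738]
tcp_rot: [[1.0, 0.005, 0.01], [0.005, -1.0, -0.007], [0.01, 0.007, -1.0]]
force: [4.5, -21.1, -2.9]
opening: 0.27
grasp_force: 30.0
time_s: 15.85
position: [0.4642, 0.0788, 0.0738]
tcp_rot: [[1.0, 0.005, 0.016], [0.005, -1.0, -0.007], [0.016, 0.007, -1.0]]
force: [7.3, -20.1, -6.5]
opening: 0.272
grasp_force: 30.0
```

```bash
python3 -m jog '[{"tx":0,"ty":0.35,"tz":0,"roll":0,"jaw":0.1},{"tx":0,"ty":0,"tz":0,"roll":0,"jaw":0.1},{"tx":0,"ty":0,"tz":0,"roll":0,"jaw":0.1}]';python3 -m jog '[{"tx":-0.5,"ty":0,"tz":0,"roll":0,"jaw":0.1},{"tx":0,"ty":0,"tz":0,"roll":0,"jaw":0.1},{"tx":0,"ty":0,"tz":0,"roll":0,"jaw":0.1}]'; python3 - <<'E'
from h import *
import cv2
S=capture("scene"); im=cv2.resize(S['img'][140:220,280:400,::-1],(720,480),interpolation=3)
cv2.imwrite("pics/lock3.png",im)
E
```

```text
time_s: 16.15
position: [0.4641, 0.0784, 0.0738]
tcp_rot: [[1.0, 0.002, 0.017], [0.002, -1.0, -0.002], [0.017, 0.002, -1.0]]
force: [9.3, -3.6, -7.8]
opening: 0.275
grasp_force: 30.0
time_s: 16.45
position: [0.4637, 0.0783, 0.0739]
tcp_rot: [[1.0, 0.001, 0.026], [0.001, -1.0, -0.002], [0.026, 0.002, -1.0]]
force: [15.4, -2.2, -14.0]
opening: 0.275
grasp_force: 30.0
```

View pics/lock3.png

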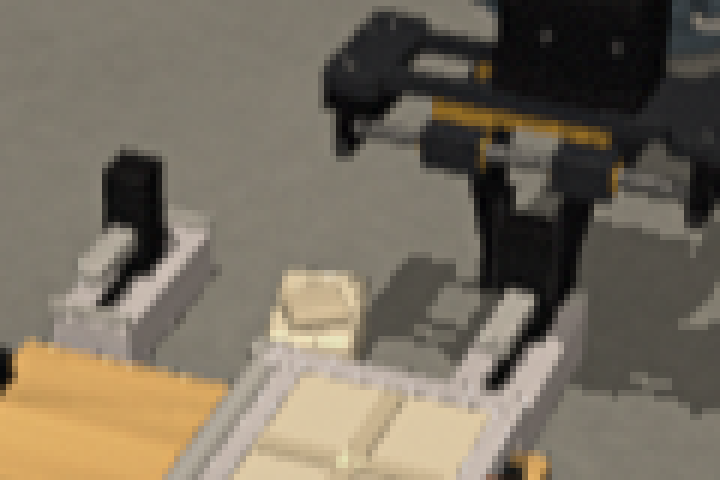

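The grip stays put under 15 N of pull (the slide needs about 2 N), so the left slide is at its end stop, with the grip at (530, 250) in the crop. Releasing and going to the right slide to make sure its bolt is out of the panel's way.

```bash
python3 -m jog '[{"tx":0.8,"ty":0,"tz":0,"roll":0,"jaw":0.1},{"tx":0,"ty":0,"tz":0,"roll":0,"jaw":0.6},{"tx":0,"ty":0,"tz":0,"roll":0,"jaw":0.6},{"tx":0,"ty":0,"tz":0,"roll":0,"jaw":0.6},{"tx":0,"ty":0,"tz":0,"roll":0,"jaw":0.6},{"tx":0,"ty":0,"tz":-2.5,"roll":0,"jaw":0.6},{"tx":0,"ty":0,"tz":-3,"roll":0,"jaw":0.6}]';python3 -m jog '[{"tx":0.4,"ty":4,"tz":0,"roll":0,"jaw":0.6},{"tx":0.4,"ty":4,"tz":0,"roll":0,"jaw":0.6},{"tx":0.4,"ty":4,"tz":0,"roll":0,"jaw":0.6},{"tx":0.4,"ty":4,"tz":0,"roll":0,"jaw":0.6},{"tx":0.4,"ty":4,"tz":0,"roll":0,"jaw":0.6},{"tx":0,"ty":0,"tz":0,"roll":0,"jaw":0.6},{"tx":0,"ty":0,"tz":0,"roll":0,"jaw":0.6}]'; python3 st.py .487 -.1215 .074; python3 - <<'E'
from h import *
S=capture("scene");print([(t,np.round(atz(S,r['point'],.09),3),r['p']) for t in("lock_left_top","lock_right_top") for r in landmark_of("scene",t)])
E
```

```text
time_s: 17.2
position: [0.4575, 0.08, 0.1271]
tcp_rot: [[1.0, -0.0, -0.005], [-0.0, -1.0, 0.0], [-0.005, -0.0, -1.0]]
force: [0.8, -0.5, -0.5]
opening: 0.591
grasp_force: 0.0
time_s: 17.9
position: [0.4785, -0.1207, 0.1274]
tcp_rot: [[1.0, -0.003, -0.001], [-0.003, -1.0, 0.001], [-0.001, -0.001, -1.0]]
force: [0.7, -0.5, 0.5]
opening: 0.601
grasp_force: 0.0
17.9 [ 0.4785 -0.1207  0.1274] yaw -0.15 z [-0.001  0.001 -1.   ] F [ 0.7 -0.5  0.5] op 0.601 g 0.0
shift cm [0.85 0.09 5.34]
[('lock_left_top', array([0.446, 0.076, 0.09 ]), 0.46), ('lock_right_top', array([ 0.479, -0.124,  0.09 ]), 0.59)]
```

```bash
python3 -m jog '[{"tx":0.3,"ty":0.1,"tz":2,"roll":0,"jaw":0.6},{"tx":0,"ty":0,"tz":2,"roll":0,"jaw":0.6},{"tx":0,"ty":0,"tz":1.4,"roll":0,"jaw":0.6},{"tx":0,"ty":0,"tz":0,"roll":0,"jaw":0.1},{"tx":0,"ty":0,"tz":0,"roll":0,"jaw":0.1},{"tx":0,"ty":0,"tz":0,"roll":0,"jaw":0.1},{"tx":0,"ty":0,"tz":0,"roll":0,"jaw":0.1},{"tx":0,"ty":0,"tz":0,"roll":0,"jaw":0.1}]';python3 -m jog '[{"tx":-0.5,"ty":0,"tz":0,"roll":0,"jaw":0.1},{"tx":-0.5,"ty":0,"tz":0,"roll":0,"jaw":0.1},{"tx":0,"ty":0,"tz":0,"roll":0,"jaw":0.1},{"tx":0,"ty":0,"tz":0,"roll":0,"jaw":0.1}]'; python3 -m jog '[{"tx":-0.5,"ty":0,"tz":0,"roll":0,"jaw":0.1},{"tx":0,"ty":0,"tz":0,"roll":0,"jaw":0.1},{"tx":0,"ty":0,"tz":0,"roll":0,"jaw":0.1}]'; python3 -m jog '[{"tx":-0.5,"ty":0,"tz":0,"roll":0,"jaw":0.1},{"tx":0,"ty":0,"tz":0,"roll":0,"jaw":0.1},{"tx":0,"ty":0,"tz":0,"roll":0,"jaw":0.1}]'
```

```text
time_s: 18.85
position: [0.4825, -0.1214, 0.0743]
tcp_rot: [[1.0, 0.001, 0.001], [0.001, -1.0, -0.001], [0.001, 0.001, -1.0]]
force: [-0.4, 1.0, 2.7]
opening: 0.274
grasp_force: 30.0
time_s: 19.25
position: [0.472, -0.1216, 0.0743]
tcp_rot: [[1.0, 0.0, 0.001], [0.0, -1.0, -0.001], [0.001, 0.001, -1.0]]
force: [0.6, 1.1, 7.1]
opening: 0.273
grasp_force: 30.0
time_s: 19.55
position: [0.4678, -0.1217, 0.0743]
tcp_rot: [[1.0, -0.0, 0.002], [-0.0, -1.0, -0.001], [0.002, 0.001, -1.0]]
force: [1.7, 0.4, 6.5]
opening: 0.271
grasp_force: 30.0
time_s: 19.85
position: [0.4674, -0.1219, 0.0743]
tcp_rot: [[1.0, -0.002, 0.012], [-0.002, -1.0, -0.003], [0.012, 0.003, -1.0]]
force: [13.7, 8.5, -0.2]
opening: 0.273
grasp_force: 30.0
```

```bash
python3 -m jog '[{"tx":0.5,"ty":0,"tz":0,"roll":0,"jaw":0.1},{"tx":0,"ty":0,"tz":0,"roll":0,"jaw":0.7},{"tx":0,"ty":0,"tz":0,"roll":0,"jaw":0.7},{"tx":0,"ty":0,"tz":0,"roll":0,"jaw":0.7},{"tx":0,"ty":0,"tz":0,"roll":0,"jaw":0.7},{"tx":0,"ty":0,"tz":-2.5,"roll":0,"jaw":0.7},{"tx":0,"ty":0,"tz":-4,"roll":0,"jaw":0.7},{"tx":0,"ty":0,"tz":-4,"roll":-0.14,"jaw":0.7}]';python3 -m jog '[{"tx":0,"ty":0,"tz":-1,"roll":-0.14,"jaw":0.7},{"tx":0,"ty":0,"tz":0,"roll":-0.14,"jaw":0.7},{"tx":0,"ty":0,"tz":0,"roll":-0.14,"jaw":0.7},{"tx":0,"ty":0,"tz":0,"roll":-0.14,"jaw":0.7},{"tx":0,"ty":0,"tz":0,"roll":-0.14,"jaw":0.7},{"tx":0,"ty":0,"tz":0,"roll":-0.14,"jaw":0.7},{"tx":0,"ty":0,"tz":0,"roll":-0.14,"jaw":0.7},{"tx":0,"ty":0,"tz":0,"roll":-0.14,"jaw":0.7}]';python3 -m jog '[{"tx":0,"ty":0,"tz":0,"roll":-0.14,"jaw":0.7},{"tx":0,"ty":0,"tz":0,"roll":-0.14,"jaw":0.7},{"tx":0,"ty":0,"tz":0,"roll":0,"jaw":0.7}]'; python3 st.py .617 .1335 .12; python3 - <<'E'
from h import *
S=capture("scene");T=capture("top")
print([(t,np.round(atz(C,r['point'],z),3),r['p']) for t,z in(("lock_left_top",.09),("lock_right_top",.09),("panel_tab",.04),("hinge_mid",.04)) for n,C in(("scene",S),("top",T)) for r in landmark_of(n,t)[:1]])
for n,C in(("scene",S),("top",T)):
    r=trace(n,"panel_tab"); print(n,[(x['bbox'],x['p']) for x in r[:2]])
im=T['img'][195:220,235:265].astype(int); m=(im[:,:,0]-im[:,:,2]>45)&(im[:,:,0]<190); v,u=np.nonzero(m); print('brown rows',np.percentile(v,[2,50,98])+195,'cols',np.percentile(u,[2,50,98])+235, atz(T,(np.percentile(v,2)+195,250),.047),atz(T,(np.percentile(v,98)+196,250),.047))
E
```

```text
time_s: 20.65
position: [0.4661, -0.1209, 0.1789]
tcp_rot: [[0.99, 0.142, -0.003], [0.142, -0.99, 0.001], [-0.003, -0.002, -1.0]]
force: [0.8, -0.4, 0.6]
opening: 0.69
grasp_force: 0.0
time_s: 21.45
position: [0.4665, -0.1211, 0.1883]
tcp_rot: [[0.301, 0.954, -0.001], [0.954, -0.301, 0.001], [0.0, -0.001, -1.0]]
force: [-0.3, -0.1, 0.3]
opening: 0.697
grasp_force: 0.0
time_s: 21.75
position: [0.4666, -0.1211, 0.1883]
tcp_rot: [[0.032, 1.0, -0.001], [1.0, -0.032, 0.0], [0.0, -0.001, -1.0]]
force: [-0.1, 0.7, -0.5]
opening: 0.698
grasp_force: 0.0
21.75 [ 0.4666 -0.1211  0.1883] yaw 88.19 z [-0.001  0.    -1.   ] F [-0.1  0.7 -0.5] op 0.698 g 0.0
shift cm [25.92 14.24  6.82]
[('lock_left_top', array([0.456, 0.077, 0.09 ]), 0.55), ('lock_left_top', array([0.463, 0.083, 0.09 ]), 0.46), ('lock_right_top', array([ 0.462, -0.133,  0.09 ]), 0.76), ('panel_tab', array([0.614, 0.135, 0.04 ]), 0.87), ('panel_tab', array([0.615, 0.136, 0.04 ]), 0.55), ('hinge_mid', array([ 0.609, -0.02 ,  0.04 ]), 0.74)]
scene [([300.3, 198.4, 77.9, 45.0], 0.82)]
top [([241.7, 174.9, 72.0, 61.3], 0.66)]
brown rows [200. 206. 211.] cols [243. 252. 261.] [0.63216694 0.1372373  0.047     ] [0.60137079 0.13748587 0.047     ]
```

```bash
python3 -m jog '[{"tx":3.7,"ty":2,"tz":0,"roll":0,"jaw":0.7},{"tx":3.7,"ty":2,"tz":0,"roll":0,"jaw":0.7},{"tx":3.7,"ty":2,"tz":0,"roll":0,"jaw":0.7},{"tx":3.7,"ty":2,"tz":0,"roll":0,"jaw":0.7},{"tx":3.7,"ty":2,"tz":0,"roll":0,"jaw":0.7},{"tx":3.7,"ty":2,"tz":0,"roll":0,"jaw":0.7},{"tx":3.7,"ty":2,"tz":0,"roll":0,"jaw":0.7},{"tx":0,"ty":0,"tz":0,"roll":-0.03,"jaw":0.7}]';python3 -m jog '[{"tx":0,"ty":0,"tz":4,"roll":0,"jaw":0.7},{"tx":0,"ty":0,"tz":3,"roll":0,"jaw":0.7},{"tx":0,"ty":0,"tz":0,"roll":0,"jaw":0.7},{"tx":0,"ty":0,"tz":0,"roll":0,"jaw":0.7}]'; python3 st.py .616 .1335 .04;  python3 - <<'E'
from h import *
import cv2
S=capture("scene"); im=cv2.resize(S['img'][140:260,300:420,::-1],(480,480),interpolation=3)
cv2.imwrite("pics/tab.png",im)
E
```

```text
time_s: 23.15
position: [0.6176, 0.1379, 0.1886]
tcp_rot: [[-0.004, 1.0, 0.004], [1.0, 0.004, 0.002], [0.002, 0.004, -1.0]]
force: [-0.7, -0.3, 0.3]
opening: 0.7
grasp_force: 0.0
time_s: 23.55
position: [0.6147, 0.1328, 0.1184]
tcp_rot: [[0.001, 1.0, -0.001], [1.0, -0.001, -0.0], [-0.0, -0.001, -1.0]]
force: [-0.1, 0.5, 0.3]
opening: 0.699
grasp_force: 0.0
23.55 [0.6147 0.1328 0.1184] yaw 89.92 z [-0.001 -0.    -1.   ] F [-0.1  0.5  0.3] op 0.699 g 0.0
shift cm [0.07 0.14 7.84]
```

View pics/tab.png

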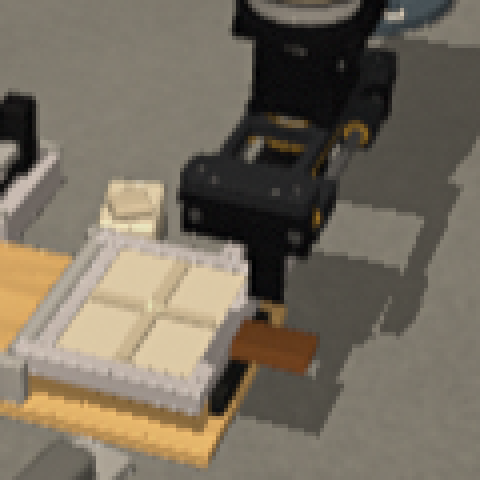

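The gripper stands over the tab: tab at (280, 345), near fingertip at (265, 295). Descending and gripping.

```bash
python3 -m jog '[{"tx":0,"ty":0.15,"tz":3,"roll":0,"jaw":0.7},{"tx":0,"ty":0,"tz":3,"roll":0,"jaw":0.7},{"tx":0,"ty":0,"tz":1.8,"roll":0,"jaw":0.7},{"tx":0,"ty":0,"tz":0,"roll":0,"jaw":0.7},{"tx":0,"ty":0,"tz":0,"roll":0,"jaw":0.7}]';python3 -m jog '[{"tx":0,"ty":0,"tz":0,"roll":0,"jaw":0.1},{"tx":0,"ty":0,"tz":0,"roll":0,"jaw":0.1},{"tx":0,"ty":0,"tz":0,"roll":0,"jaw":0.1},{"tx":0,"ty":0,"tz":0,"roll":0,"jaw":0.1},{"tx":0,"ty":0,"tz":0,"roll":0,"jaw":0.1},{"tx":0,"ty":0,"tz":0,"roll":0,"jaw":0.1}]'
python3 st.py .616 .1335 .04; python3 - <<'E'
import numpy as np
a=np.radians(np.arange(0,181,10)); y=15.5*np.cos(a); z=15.5*np.sin(a)
for i in range(18): print(i*10,'tx',round(y[i+1]-y[i],2),'tz',round(z[i]-z[i+1],2))
E
```

```text
time_s: 24.1
position: [0.618, 0.1332, 0.0423]
tcp_rot: [[0.001, 1.0, 0.003], [1.0, -0.001, 0.0], [0.0, 0.003, -1.0]]
force: [0.7, 0.6, -0.7]
opening: 0.703
grasp_force: 0.0
time_s: 24.7
position: [0.6172, 0.1334, 0.0409]
tcp_rot: [[0.0, 1.0, 0.001], [1.0, -0.0, -0.0], [-0.0, 0.001, -1.0]]
force: [0.4, 0.3, 1.9]
opening: 0.344
grasp_force: 30.0
24.7 [0.6172 0.1334 0.0409] yaw 89.99 z [ 0.001 -0.    -1.   ] F [0.4 0.3 1.9] op 0.344 g 30.0
shift cm [ 0.01 -0.12  0.09]
0 tx -0.24 tz -2.69
10 tx -0.7 tz -2.61
20 tx -1.14 tz -2.45
30 tx -1.55 tz -2.21
40 tx -1.91 tz -1.91
50 tx -2.21 tz -1.55
60 tx -2.45 tz -1.14
70 tx -2.61 tz -0.7
80 tx -2.69 tz -0.24
90 tx -2.69 tz 0.24
100 tx -2.61 tz 0.7
110 tx -2.45 tz 1.14
120 tx -2.21 tz 1.55
130 tx -1.91 tz 1.91
140 tx -1.55 tz 2.21
150 tx -1.14 tz 2.45
160 tx -0.7 tz 2.61
170 tx -0.24 tz 2.69
```

```bash
python3 -m jog '[{"tx":-0.06,"ty":0,"tz":-1.35,"roll":0,"jaw":0.1},{"tx":-0.18,"ty":0,"tz":-1.34,"roll":0,"jaw":0.1},{"tx":-0.29,"ty":0,"tz":-1.32,"roll":0,"jaw":0.1},{"tx":-0.41,"ty":0,"tz":-1.29,"roll":0,"jaw":0.1},{"tx":-0.57,"ty":0,"tz":-1.23,"roll":0,"jaw":0.1},{"tx":-0.57,"ty":0,"tz":-1.22,"roll":0,"jaw":0.1},{"tx":-0.77,"ty":0,"tz":-1.11,"roll":0,"jaw":0.1},{"tx":-0.78,"ty":0,"tz":-1.1,"roll":0,"jaw":0.1}]';python3 st.py .616 .0970 .1396; python3 - <<'E'
from h import *
S=capture("scene")
r=landmark_of("scene","panel_tab"); print(r[0], proj(S,(.617,.097,.14)))
E
```

```text
time_s: 25.5
position: [0.6178, 0.0959, 0.1415]
tcp_rot: [[0.001, 1.0, 0.003], [1.0, -0.001, -0.001], [-0.001, 0.003, -1.0]]
force: [6.8, -4.0, -6.5]
opening: 0.344
grasp_force: 30.0
25.5 [0.6178 0.0959 0.1415] yaw 89.94 z [ 0.003 -0.001 -1.   ] F [ 6.8 -4.  -6.5] op 0.344 g 30.0
shift cm [ 0.11 -0.18  0.19]
{'point': [189.6, 355.5], 'p': 0.58} [190.67011332 357.04389472]
```

Tab is following the arc. Continuing to 120°, then checking.

```bash
python3 -m jog '[{"tx":-0.95,"ty":0,"tz":-0.96,"roll":0,"jaw":0.1},{"tx":-0.96,"ty":0,"tz":-0.95,"roll":0,"jaw":0.1},{"tx":-1.1,"ty":0,"tz":-0.78,"roll":0,"jaw":0.1},{"tx":-1.11,"ty":0,"tz":-0.77,"roll":0,"jaw":0.1},{"tx":-1.22,"ty":0,"tz":-0.57,"roll":0,"jaw":0.1},{"tx":-1.23,"ty":0,"tz":-0.57,"roll":0,"jaw":0.1},{"tx":-1.3,"ty":0,"tz":-0.35,"roll":0,"jaw":0.1},{"tx":-1.31,"ty":0,"tz":-0.35,"roll":0,"jaw":0.1}]'; python3 -m jog '[{"tx":-1.34,"ty":0,"tz":-0.12,"roll":0,"jaw":0.1},{"tx":-1.35,"ty":0,"tz":-0.12,"roll":0,"jaw":0.1},{"tx":-1.34,"ty":0,"tz":0.12,"roll":0,"jaw":0.1},{"tx":-1.35,"ty":0,"tz":0.12,"roll":0,"jaw":0.1},{"tx":-1.3,"ty":0,"tz":0.35,"roll":0,"jaw":0.1},{"tx":-1.31,"ty":0,"tz":0.35,"roll":0,"jaw":0.1},{"tx":-1.22,"ty":0,"tz":0.57,"roll":0,"jaw":0.1},{"tx":-1.23,"ty":0,"tz":0.57,"roll":0,"jaw":0.1}]';python3 st.py .617 -.0992 .1742; python3 - <<'E'
from h import *
S=capture("scene")
r=landmark_of("scene","panel_tab"); print(r[:1], proj(S,(.617,-.0992,.174)))
E
```

```text
time_s: 26.4
position: [0.6192, 0.0056, 0.1931]
tcp_rot: [[0.003, 1.0, 0.007], [1.0, -0.003, 0.003], [0.003, 0.007, -1.0]]
force: [12.8, 0.8, -14.2]
opening: 0.34
grasp_force: 30.0
time_s: 27.2
position: [0.6209, -0.0979, 0.1761]
tcp_rot: [[0.004, 1.0, 0.012], [1.0, -0.004, 0.003], [0.003, 0.011, -1.0]]
force: [14.8, 5.8, -6.4]
opening: 0.342
grasp_force: 30.0
27.2 [ 0.6209 -0.0979  0.1761] yaw 89.79 z [ 0.012  0.003 -1.   ] F [14.8  5.8 -6.4] op 0.342 g 30.0
shift cm [-0.13 -0.4   0.18]
[{'point': [166.5, 285.3], 'p': 0.97}] [163.6543909 285.2059487]
```

```bash
python3 -m jog '[{"tx":-1.1,"ty":0.06,"tz":0.77,"roll":0,"jaw":0.1},{"tx":-1.11,"ty":0.06,"tz":0.78,"roll":0,"jaw":0.1},{"tx":-0.95,"ty":0.06,"tz":0.95,"roll":0,"jaw":0.1},{"tx":-0.96,"ty":0.06,"tz":0.96,"roll":0,"jaw":0.1},{"tx":-0.77,"ty":0.06,"tz":1.1,"roll":0,"jaw":0.1},{"tx":-0.78,"ty":0.06,"tz":1.11,"roll":0,"jaw":0.1},{"tx":-0.57,"ty":0.05,"tz":1.22,"roll":0,"jaw":0.1},{"tx":-0.57,"ty":0.05,"tz":1.23,"roll":0,"jaw":0.1}]';python3 -m jog '[{"tx":-0.2,"ty":0,"tz":0.65,"roll":0,"jaw":0.1},{"tx":-0.19,"ty":0,"tz":0.65,"roll":0,"jaw":0.1},{"tx":-0.16,"ty":0,"tz":0.65,"roll":0,"jaw":0.1},{"tx":-0.15,"ty":0,"tz":0.66,"roll":0,"jaw":0.1},{"tx":-0.09,"ty":0,"tz":0.6,"roll":0,"jaw":0.1},{"tx":-0.08,"ty":0,"tz":0.6,"roll":0,"jaw":0.1},{"tx":-0.04,"ty":0,"tz":0.5,"roll":0,"jaw":0.1},{"tx":0,"ty":0,"tz":0,"roll":0,"jaw":0.1}]';python3 st.py .62 -.1767 .04; python3 - <<'E'
from h import *
S=capture("scene")
r=landmark_of("scene","panel_tab"); print(r[:1], atz(S,r[0]['point'],.047))
E
```

```text
time_s: 28.1
position: [0.6225, -0.1674, 0.0946]
tcp_rot: [[0.002, 1.0, 0.004], [1.0, -0.002, 0.0], [0.0, 0.004, -1.0]]
force: [6.5, -0.0, 0.4]
opening: 0.34
grasp_force: 30.0
time_s: 28.9
position: [0.6227, -0.1767, 0.0512]
tcp_rot: [[0.002, 1.0, 0.004], [1.0, -0.002, -0.001], [-0.001, 0.004, -1.0]]
force: [6.2, -0.9, -0.4]
opening: 0.341
grasp_force: 30.0
28.9 [ 0.6227 -0.1767  0.0512] yaw 89.91 z [ 0.004 -0.001 -1.   ] F [ 6.2 -0.9 -0.4] op 0.341 g 30.0
shift cm [-0.   -0.27  1.12]
[{'point': [196.1, 262.0], 'p': 0.55}] [ 0.60773846 -0.18597737  0.047     ]
```

```bash
python3 -m jog '[{"tx":0,"ty":0,"tz":0.3,"roll":0,"jaw":0.1},{"tx":0,"ty":0,"tz":0.3,"roll":0,"jaw":0.1},{"tx":0,"ty":0,"tz":0.2,"roll":0,"jaw":0.1},{"tx":0,"ty":0,"tz":0,"roll":0,"jaw":0.1},{"tx":0,"ty":0,"tz":0,"roll":0,"jaw":0.1}]';python3 -m jog '[{"tx":0,"ty":0,"tz":0.2,"roll":0,"jaw":0.1},{"tx":0,"ty":0,"tz":0,"roll":0,"jaw":0.1},{"tx":0,"ty":0,"tz":0,"roll":0,"jaw":0.1}]';python3 -m jog '[{"tx":0,"ty":0,"tz":0.2,"roll":0,"jaw":0.1},{"tx":0,"ty":0,"tz":0,"roll":0,"jaw":0.1},{"tx":0,"ty":0,"tz":0,"roll":0,"jaw":0.1}]'
```

```text
time_s: 29.5
position: [0.6227, -0.1769, 0.0437]
tcp_rot: [[0.001, 1.0, 0.004], [1.0, -0.001, -0.001], [-0.001, 0.004, -1.0]]
force: [5.6, -1.9, -1.1]
opening: 0.342
grasp_force: 30.0
time_s: 29.8
position: [0.6227, -0.1769, 0.0418]
tcp_rot: [[0.001, 1.0, 0.004], [1.0, -0.001, -0.001], [-0.001, 0.004, -1.0]]
force: [5.7, -1.4, -0.9]
opening: 0.344
grasp_force: 30.0
time_s: 30.1
position: [0.6227, -0.1769, 0.0401]
tcp_rot: [[0.001, 1.0, 0.004], [1.0, -0.001, -0.001], [-0.001, 0.004, -1.0]]
force: [5.1, -1.5, 1.0]
opening: 0.343
grasp_force: 30.0
```

```bash
python3 -m jog '[{"tx":0,"ty":0,"tz":0.15,"roll":0,"jaw":0.1},{"tx":0,"ty":0,"tz":0,"roll":0,"jaw":0.1},{"tx":0,"ty":0,"tz":0,"roll":0,"jaw":0.1}]';python3 -m jog '[{"tx":0,"ty":0,"tz":0.1,"roll":0,"jaw":0.1},{"tx":0,"ty":0,"tz":0,"roll":0,"jaw":0.1},{"tx":0,"ty":0,"tz":0,"roll":0,"jaw":0.1}]'
```

```text
time_s: 30.4
position: [0.6227, -0.1769, 0.04]
tcp_rot: [[0.001, 1.0, 0.004], [1.0, -0.001, -0.001], [-0.001, 0.004, -1.0]]
force: [2.7, -0.7, 9.3]
opening: 0.342
grasp_force: 30.0
time_s: 30.7
position: [0.6227, -0.177, 0.0399]
tcp_rot: [[0.001, 1.0, 0.004], [1.0, -0.001, -0.002], [-0.002, 0.004, -1.0]]
force: [2.7, -0.2, 14.0]
opening: 0.338
grasp_force: 30.0
```

The panel rests on its stop (14 N, z no longer changing). Releasing and going to the right slide.

```bash
python3 -m jog '[{"tx":0,"ty":0,"tz":-0.2,"roll":0,"jaw":0.7},{"tx":0,"ty":0,"tz":0,"roll":0,"jaw":0.7},{"tx":0,"ty":0,"tz":0,"roll":0,"jaw":0.7},{"tx":0,"ty":0,"tz":0,"roll":0,"jaw":0.7},{"tx":0,"ty":0,"tz":-2,"roll":0,"jaw":0.7},{"tx":0,"ty":0,"tz":-4,"roll":0,"jaw":0.7},{"tx":0,"ty":0,"tz":-4,"roll":0,"jaw":0.7},{"tx":0,"ty":0,"tz":0,"roll":0,"jaw":0.7}]';python3 -m jog '[{"tx":1.38,"ty":-3.9,"tz":-1,"roll":0,"jaw":0.7},{"tx":1.38,"ty":-3.9,"tz":0,"roll":0,"jaw":0.7},{"tx":1.38,"ty":-3.9,"tz":0,"roll":0,"jaw":0.7},{"tx":1.38,"ty":-3.9,"tz":0,"roll":0,"jaw":0.7},{"tx":0,"ty":0,"tz":0,"roll":0.14,"jaw":0.7},{"tx":0,"ty":0,"tz":0,"roll":0.14,"jaw":0.7},{"tx":0,"ty":0,"tz":0,"roll":0.14,"jaw":0.7},{"tx":0,"ty":0,"tz":0,"roll":0.14,"jaw":0.7}]';python3 -m jog '[{"tx":0,"ty":0,"tz":0,"roll":0.14,"jaw":0.6},{"tx":0,"ty":0,"tz":0,"roll":0.14,"jaw":0.6},{"tx":0,"ty":0,"tz":0,"roll":0.14,"jaw":0.6},{"tx":0,"ty":0,"tz":0,"roll":0.14,"jaw":0.6},{"tx":0,"ty":0,"tz":0,"roll":0.14,"jaw":0.6},{"tx":0,"ty":0,"tz":0,"roll":0.14,"jaw":0.6},{"tx":0,"ty":0,"tz":0,"roll":0.14,"jaw":0.6},{"tx":0,"ty":0,"tz":0,"roll":0.03,"jaw":0.6}]'; python3 -m jog '[{"tx":0,"ty":0,"tz":0,"roll":0,"jaw":0.6}]'; python3 st.py .464 -.1217 .074; python3 - <<'E'
from h import *
S=capture("scene");T=capture("top")
print([(t,n,np.round(atz(C,r['point'],z),3),r['p']) for t,z in(("lock_left_top",.09),("lock_right_top",.09),("panel_tab",.04),("offcut",0)) for n,C in(("scene",S),("top",T)) for r in landmark_of(n,t)[:1]])
E
```

```text
time_s: 31.5
position: [0.6239, -0.1777, 0.1432]
tcp_rot: [[0.001, 1.0, 0.009], [1.0, -0.001, -0.004], [-0.004, 0.009, -1.0]]
force: [-0.5, -0.2, -0.4]
opening: 0.694
grasp_force: 0.0
time_s: 32.3
position: [0.4638, -0.1204, 0.1471]
tcp_rot: [[0.537, 0.844, -0.003], [0.844, -0.537, 0.001], [-0.0, -0.003, -1.0]]
force: [-0.6, 0.2, -0.2]
opening: 0.701
grasp_force: 0.0
time_s: 33.1
position: [0.4638, -0.1205, 0.147]
tcp_rot: [[1.0, -0.004, -0.003], [-0.004, -1.0, 0.002], [-0.003, -0.002, -1.0]]
force: [0.1, 0.7, -1.2]
opening: 0.599
grasp_force: 0.0
time_s: 33.2
position: [0.464, -0.1205, 0.1471]
tcp_rot: [[1.0, -0.0, -0.003], [-0.0, -1.0, 0.001], [-0.003, -0.001, -1.0]]
force: [-0.5, -0.9, -0.4]
opening: 0.601
grasp_force: 0.0
33.2 [ 0.464  -0.1205  0.1471] yaw -0.01 z [-0.003  0.001 -1.   ] F [-0.5 -0.9 -0.4] op 0.601 g 0.0
shift cm [0.02 0.13 7.31]
[('lock_left_top', 'scene', array([0.451, 0.075, 0.09 ]), 0.66), ('lock_left_top', 'top', array([0.46 , 0.079, 0.09 ]), 0.79), ('lock_right_top', 'scene', array([ 0.458, -0.124,  0.09 ]), 0.46), ('lock_right_top', 'top', array([ 0.461, -0.351,  0.09 ]), 0.65), ('panel_tab', 'scene', array([ 0.61 , -0.185,  0.04 ]), 0.68), ('panel_tab', 'top', array([ 0.621, -0.172,  0.04 ]), 0.87), ('offcut', 'scene', array([ 0.471, -0.02 ,  0.   ]), 0.79)]
```

```bash
python3 -m jog '[{"tx":0,"ty":0.1,"tz":2.5,"roll":0,"jaw":0.6},{"tx":0,"ty":0,"tz":2.5,"roll":0,"jaw":0.6},{"tx":0,"ty":0,"tz":2.3,"roll":0,"jaw":0.6},{"tx":0,"ty":0,"tz":0,"roll":0,"jaw":0.1},{"tx":0,"ty":0,"tz":0,"roll":0,"jaw":0.1},{"tx":0,"ty":0,"tz":0,"roll":0,"jaw":0.1},{"tx":0,"ty":0,"tz":0,"roll":0,"jaw":0.1},{"tx":0,"ty":0,"tz":0,"roll":0,"jaw":0.1}]';python3 -m jog '[{"tx":0.6,"ty":0,"tz":0,"roll":0,"jaw":0.1},{"tx":0.8,"ty":0,"tz":0,"roll":0,"jaw":0.1},{"tx":0.8,"ty":0,"tz":0,"roll":0,"jaw":0.1},{"tx":0.8,"ty":0,"tz":0,"roll":0,"jaw":0.1},{"tx":0.8,"ty":0,"tz":0,"roll":0,"jaw":0.1},{"tx":0.8,"ty":0,"tz":0,"roll":0,"jaw":0.1},{"tx":0.4,"ty":0,"tz":0,"roll":0,"jaw":0.1},{"tx":0,"ty":0,"tz":0,"roll":0,"jaw":0.1}]'; python3 -m jog '[{"tx":0.4,"ty":0,"tz":0,"roll":0,"jaw":0.1},{"tx":0,"ty":0,"tz":0,"roll":0,"jaw":0.1},{"tx":0,"ty":0,"tz":0,"roll":0,"jaw":0.1}]'; python3 -m jog '[{"tx":0.4,"ty":0,"tz":0,"roll":0,"jaw":0.1},{"tx":0,"ty":0,"tz":0,"roll":0,"jaw":0.1},{"tx":0,"ty":0,"tz":0,"roll":0,"jaw":0.1}]'
```

```text
time_s: 34.5
position: [0.4654, -0.1218, 0.076]
tcp_rot: [[1.0, 0.0, 0.002], [0.0, -1.0, -0.0], [0.002, 0.0, -1.0]]
force: [0.9, 2.3, 3.7]
opening: 0.274
grasp_force: 30.0
time_s: 35.3
position: [0.515, -0.121, 0.076]
tcp_rot: [[1.0, 0.001, -0.0], [0.001, -1.0, 0.001], [-0.0, -0.001, -1.0]]
force: [-0.8, 4.1, 5.8]
opening: 0.276
grasp_force: 30.0
time_s: 35.6
position: [0.5153, -0.1209, 0.076]
tcp_rot: [[1.0, 0.002, -0.007], [0.002, -1.0, 0.002], [-0.007, -0.002, -1.0]]
force: [-8.6, 1.1, 11.0]
opening: 0.274
grasp_force: 30.0
time_s: 35.9
position: [0.5157, -0.1208, 0.0759]
tcp_rot: [[1.0, 0.004, -0.015], [0.004, -1.0, 0.003], [-0.015, -0.003, -1.0]]
force: [-14.7, -2.9, 16.6]
opening: 0.274
grasp_force: 30.0
```

```bash
python3 -m jog '[{"tx":-0.7,"ty":0,"tz":0,"roll":0,"jaw":0.1},{"tx":0,"ty":0,"tz":0,"roll":0,"jaw":0.6},{"tx":0,"ty":0,"tz":0,"roll":0,"jaw":0.6},{"tx":0,"ty":0,"tz":0,"roll":0,"jaw":0.6},{"tx":0,"ty":0,"tz":0,"roll":0,"jaw":0.6},{"tx":0,"ty":0,"tz":-2.5,"roll":0,"jaw":0.6},{"tx":0,"ty":0,"tz":-4,"roll":0,"jaw":0.6},{"tx":0,"ty":0,"tz":-5,"roll":0,"jaw":0.6}]';python3 -m jog '[{"tx":-2,"ty":4,"tz":-1,"roll":0,"jaw":0.6},{"tx":-2,"ty":4,"tz":-1,"roll":0,"jaw":0.6},{"tx":-2,"ty":4,"tz":-1,"roll":0,"jaw":0.6},{"tx":-2,"ty":4,"tz":-1,"roll":0,"jaw":0.6},{"tx":-2,"ty":4,"tz":-1,"roll":0,"jaw":0.6},{"tx":-2,"ty":4,"tz":0,"roll":0,"jaw":0.6},{"tx":-2,"ty":4,"tz":0,"roll":0,"jaw":0.6},{"tx":-2,"ty":4,"tz":0,"roll":0,"jaw":0.6}]';python3 -m jog '[{"tx":-1,"ty":3,"tz":0,"roll":0,"jaw":0.6},{"tx":-1,"ty":3,"tz":0,"roll":0,"jaw":0.6},{"tx":0,"ty":0,"tz":0,"roll":0,"jaw":0.6}]'; python3 - <<'E'
from h import *
import cv2
S=capture("scene");T=capture("top")
for n,C in(("scene",S),("top",T)):
  for t,z in(("lock_left_top",.09),("lock_right_top",.09),("panel_tab",.04),("wood_float",.004),("offcut",0),("bowl",0),("mallet",0),("rasp",0),("jar",0)):
    r=landmark_of(n,t)
    if r: print(n,t,np.round(atz(C,r[0]['point'],z),3),round(r[0]['p'],2))
a=cv2.resize(S['img'][145:245,205:405,::-1],(600,300),interpolation=3)
b=cv2.resize(T['img'][180:280,240:440,::-1],(600,300),interpolation=3)
cv2.imwrite("pics/end.png",np.vstack([a,b]))
E
```

```text
time_s: 36.7
position: [0.5148, -0.1216, 0.1894]
tcp_rot: [[1.0, -0.0, -0.005], [-0.0, -1.0, 0.002], [-0.005, -0.002, -1.0]]
force: [1.2, -0.3, 0.4]
opening: 0.595
grasp_force: 0.0
time_s: 37.5
position: [0.3548, -0.4437, 0.24]
tcp_rot: [[1.0, -0.001, 0.0], [-0.001, -1.0, -0.0], [0.0, 0.0, -1.0]]
force: [0.6, -0.4, 1.0]
opening: 0.602
grasp_force: 0.0
time_s: 37.8
position: [0.3343, -0.5068, 0.2397]
tcp_rot: [[1.0, -0.004, 0.0], [-0.004, -1.0, -0.004], [0.0, 0.004, -1.0]]
force: [0.5, 0.5, 0.4]
opening: 0.599
grasp_force: 0.0
scene lock_left_top [0.454 0.068 0.09 ] 0.71
scene lock_right_top [ 0.506 -0.129  0.09 ] 0.46
scene panel_tab [ 0.625 -0.171  0.04 ] 0.69
scene wood_float [ 0.439 -0.396  0.004] 0.69
scene offcut [ 0.491 -0.019  0.   ] 0.74
scene bowl [0.458 0.365 0.   ] 0.82
scene mallet [0.691 0.378 0.   ] 0.71
scene rasp [0.796 0.041 0.   ] 0.87
scene jar [ 0.69  -0.364  0.   ] 0.87
top lock_left_top [0.462 0.087 0.09 ] 0.64
top lock_right_top [ 0.513 -0.123  0.09 ] 0.79
top panel_tab [ 0.615 -0.173  0.04 ] 0.83
top wood_float [ 0.455 -0.374  0.004] 0.89
top offcut [ 0.483 -0.021  0.   ] 0.72
top bowl [0.462 0.365 0.   ] 0.67
top mallet [0.692 0.383 0.   ] 0.65
top rasp [0.799 0.036 0.   ] 0.73
top jar [ 0.698 -0.354  0.   ] 0.96
```

View pics/end.png

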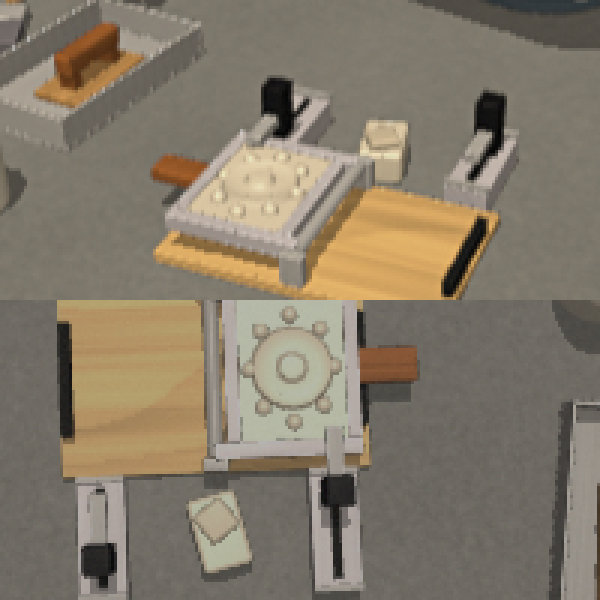

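The final view shows the carved face up with the right bolt over the panel (335, 445) and the right grip fully forward. The left grip is fully back, about 50 mm behind the right one after allowing for the frame's yaw. The float sits flat in the tray (85, 70), and the bystanders read in place.

```bash
python3 -c "
from rig import hand_in
print(hand_in())"
```

```text
the job is handed in; nothing more can be done
None
```

The job is done and handed in at about 38 s: the float is flat in the tray, the left slide is fully back, the panel is turned carved face up, and the right slide is home with its bolt over the panel; I first drew the right slide back about 15 mm to its stop, in case its bolt blocked the panel.

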